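# Open the facial steamer's filler cap

### The arm

A 6-joint arm with a two-finger parallel gripper is mounted at the origin on the work surface. World frame = base frame: x ahead of the robot, y to its left, z up, the work surface at z = 0. Lengths are in mm, angles in rad, forces in N, time in s.
With the tool pointing down it reaches from about 350 to 925 mm from the base axis. Payload 6.4 kg.
Tool frame: the origin (TCP) lies midway between the tips of the shut fingers; the grasp point (between the pads) lies arm.tcp_to_grasp behind it (arm.tcp_to_grasp is the distance from the TCP to the grasp point, in mm); z points along the fingers, y is the line along which they close (so a half turn about z gives the same grasp; the last joint's range is limited). The gripper opens to 94 mm and grips with 3 to 60 N. Pads are 16 mm wide; open, the fingers measure 119 mm over their backs; the gripper's body (75 mm by 177 mm) begins 78 mm behind the grasp point.
Start: joints at [1.093, 0.245, 1.558, -0, 1.339, -0.174], TCP at [194.443, 620.246, 205.455] pointing down, gripper open.
Joint ranges: [-3.13, 3.13], [-1.02, 2.26], [0.13, 2.54], [-0.95, 4.09], [0.21, 2.88], [-2.74, 2.74]. Speed limits (rad/s): [2.57, 2.57, 3.14, 3.14, 3.14, 3.14].

### API

Orientations are given as a unit quaternion [w, x, y, z].
In Python, from cell import arm, vision gives the robot as it stands.
- The arm moves only by the tool jog_arm, never from a script. Its argument "deltas" is text: rows parted by semicolons, each of 4 numbers parted by spaces: the shift along the tool's x, y, z in m, then the turn about the tool's z in degrees. A call has exactly 5 rows; each row shifts and turns the commanded pose from where the row before left it, along the tool's axes as they then stand; what a row does not reach is not made up. A row lasts 1/8 s, in which the tool goes at most 62.5 mm and 10.7 degrees, less where a joint would pass 70% of its speed; a pose out of reach is approached as far as the arm can. A call is refused whole if a number of a shift passes 0.0625 or a number of a turn 10.7, either way. A call with a gripper value outside its range is refused whole. "hand" is the closure, from 0 (fully open) to 1 (shut), set as the call begins (left out, the last holds). The fingers move at their own pace and stop on an object; the grip force is fixed at half the most. Time passes only in rows, so rows that do not move let the fingers close, or fill a call up. It gives the time, the measured TCP pose, the force, the opening and the grip force at its end, in the units of the state.
- arm.observe(): the state, without advancing time (a new reading comes with each control period).
- vision.capture(name): name is "scene" or "top" or "wrist"; returns the picture (480x640x3 uint8, red, green, blue); there is no depth.
- vision.get_calibration(name): a dict with "mtx" (3x3 intrinsics, pixels), "rvec" (rotation vector, rad) and "tvec" (3), from world to camera coordinates, as OpenCV has them. Camera axes: x right, y down, z forward; pixel columns grow to the right and rows downward; lengths in mm; the calibration is good to about 2 mm. The wrist camera is an equidistant fisheye: a pixel r from the principal point sees the ray r / f radians off the axis. A picture is of the moment at which its call begins: read the wrist's pose just before it. get_calibration takes no time and is no camera call; for the wrist camera it gives the pose at the moment of the call.
- arm.close_job(): hands the job in; it is judged then, once.
The state is a dict: "clock": time; "joints": joint angles; "qvel": joint speeds; "tau": joint torques, N m; "tcp_pos": TCP position; "tcp_rot": TCP orientation; "force": force on the tool from outside, world axes, zero at the start; "torque": the same for the moment, N m; "opening": opening from 0.0 (shut) to 1.0 (fully open); "grip_force": force on a finger pad.
Only numpy, scipy, OpenCV 4.12 (cv2) and the standard library are available. Lean on these libraries where they do the work, as an engineer would, in place of code of your own. Each camera call takes 0.05 s, during which the arm holds its last target. There are 200 camera calls.

### The job

Get the facial steamer ready for filling: first lift the folded grip tab on its filler cap until it stands upright, then unscrew the cap by that tab, feeling for where it comes free and never wrenching or pulling hard on it. Set the cap down gently, tab up, in the little ceramic bowl, and leave everything else where it stands.

Things in the scene. Friction and masses are not known exactly. Their poses are not given: they have to be found in the camera images.
- steamer: white facial steamer, fixed to the shelf, 230 mm long (its y), 120 mm wide (its x), flat deck at 100 mm height; the round steam head at its +y end rises to 150 mm (68 mm wide, 110 mm from the filler axis). Origin: centre of the underside, z up
- filler (a point): centre of the filler mouth on the steamer's flat deck, 100 mm above the shelf; z up, the axis the cap turns about. A collar (inner radius 26, outer 30, 7 mm high) rings it, so the cap's rim cannot be gripped. In the neck a 4 mm lip with two slots, hidden by the cap, holds the cap's two lugs down; a springy seal under the cap's plate presses them up against it, about 6 N
- cap: white filler cap, about 57 g with its tab. Origin: centre of the stem's foot; z up on its axis. Stem radius 10, z 0 to 13 mm; two lugs at z 3 to 6 mm reach 15.5 mm out along +x and -x; round plate radius 24, z 13 to 18 mm; hinge ears to z 25 mm at y = +-16.5 mm, 10 mm long in x. Closed, the origin is 10 mm below point filler; the cap has 1.5 mm play sideways
- cap_top (a point): centre of the plate's top, 18 mm above the cap's origin. Unscrew anticlockwise from above (under 0.2 N m): after 30 to 80 degrees, different each time, lugs meet slots (6 degrees play each way); there the seal pushes the cap up 4 mm or, if held, lifts the hand with 3 to 6 N, and it comes straight out. Held down and turned on, it locks again. Over 25 N of pull breaks the lugs
- tab (a joint): grip tab: 0 folded flat, 1.57 (stop) upright. Stiff hinge (0.025 N m), stays where left; hinge line along the cap's y through its axis, 22 mm above its origin. Grey plate 28 mm wide (y), 8 thick, 22 long from the hinge. Flat, it lies on the plate along the cap's +x, its 8 mm height free at sides and end; upright, it is centred on the axis, faces to +-x, top 44 mm above the cap's origin
- tab_end (a point): middle of the tab's free end, 22 mm from the hinge line, half way through its thickness
- bowl: small white ceramic ring bowl, empty, loose, 0.3 kg: 118 mm across the rim, 36 mm high, flat inner floor 6 mm above its underside and about 34 mm in radius, wall 4 mm. Origin: centre of the underside, z up. Stands to the left or right of the steamer
- lens_case: lavender contact-lens case with two screw-top wells, 33 x 71 x 22 mm, loose; leave alone. Origin: centre of the underside
- clipper: steel nail clipper, 62 mm long, 12 mm high, loose, in front of the steamer; leave alone. Origin: centre of the underside
- vanity_mirror: teal hand mirror lying flat behind the steamer, disc 116 mm across, 12 mm high, handle to 181 mm along its -y, loose; leave alone. Origin: centre under the disc
- perfume: amber perfume bottle, 36 x 55 mm, 106 mm high, loose; leave alone. Origin: centre of the underside
- cream_jar: low jar, 68 mm across, 55 mm high, loose; leave alone. Origin: centre of the underside
Not all that is in view belongs to the job. What is shaped like the steamer but purple is not meant.

How it is judged:
By the outcome, as a careful person would: the job done as asked, in the order asked, and still so for the second after the job is handed in, with the robot touching nothing.
It also fails if it takes over 72 s, if anything falls off the work surface, if the arm or the gripper's body presses on something with over 40 N, if the wrist force passes 120 N, or if a joint passes its speed limit or range.

## Working session

There is one attempt and no reset: what is moved stays moved. The work goes in short steps, Python scripts to look and compute and a tool call to move; the robot and the scene stay as the last step left them, time stands still between calls to the robot, and variables do not carry over. Pictures are saved under pics/ and viewed, at most 10 in all, crops included, and the job is handed in when it is done.

Besides the shell and the picture viewer there is one more tool, called after "Emit:" as a command line: name --argument value ..., lists and objects as JSON in quotes. jog_arm: Moves the arm, as the interface text tells. Its arguments: {"type":"object","properties":{"deltas":{"type":"string"},"hand":{"type":"number"}},"required":["deltas"]}

```bash
mkdir -p pics; ls
python3 - <<'E'
from cell import arm, vision
import cv2
print(arm.observe(), arm.tcp_to_grasp)
for n in("top","scene"):
    c=vision.get_calibration(n);print(n,c)
    cv2.imwrite(f"pics/{n}0.png",vision.capture(n)[:,:,::-1])
E
```

```text
pics
{'clock': 0.0, 'joints': array([ 1.09292362e+00,  2.45766526e-01,  1.55898312e+00,  1.00307680e-05,
        1.33871041e+00, -1.74129781e-01]), 'qvel': array([-0.00120633, -0.00043462, -0.00189251,  0.00077327, -0.00079669,
       -0.00070661]), 'tau': array([ 2.05613127e-03, -4.15834844e+01, -3.14601195e+01,  6.85022911e-02,
        3.32063239e-02, -1.61174980e-04]), 'tcp_pos': array([194.14512301, 619.7091378 , 204.39238604]), 'tcp_rot': array([-3.03648277e-04,  1.51289396e-01,  9.88489073e-01, -8.82962906e-04]), 'force': array([-1.50883001, -0.66475065, -0.11649142]), 'torque': array([0.02493733, 0.03853976, 0.01122635]), 'grip_force': 0.0, 'opening': 1.0010754446247627} 18.8
top {'mtx': array([[501.26264808,   0.        , 321.20503528],
       [  0.        , 501.26264808, 241.8827343 ],
       [  0.        ,   0.        ,   1.        ]]), 'rvec': array([ 2.13138927, -2.11173856,  0.19925588]), 'tvec': array([ -99.57359233,  515.23537556, 1052.84607857])}
scene {'mtx': array([[604.6026418 ,   0.        , 321.35462662],
       [  0.        , 604.6026418 , 243.45447428],
       [  0.        ,   0.        ,   1.        ]]), 'rvec': array([ 2.36738682,  0.91943817, -0.317992  ]), 'tvec': array([-299.2489387 , -281.75271932, 1870.32537714])}
```

View pics/top0.png

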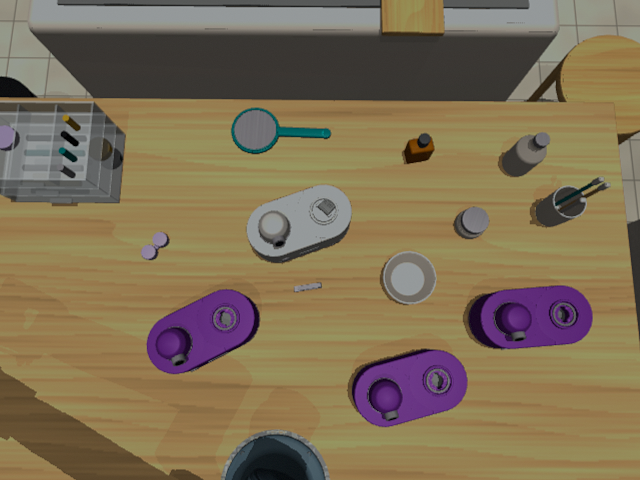

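View pics/scene0.png

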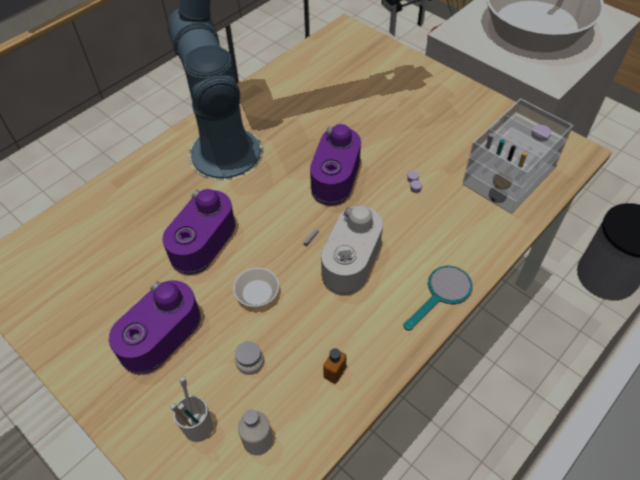

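The top view shows the white steamer at (300,222), with its steam head at (273,226) and its cap at (324,210). The bowl is at (410,278), the clipper at (308,287), the mirror at (256,130), the perfume at (420,150) and the jar at (472,222).
Things that could be taken for the steamer are the purple ones at (203,331), (410,388) and (530,317), plus the lone white one at (300,222). I choose the white one. Things that could be taken for the bowl are the jar at (472,222) and the bowl itself at (410,278), and I choose the open white ring.

```bash
cat > h.py <<'E'
import numpy as np, cv2
from cell import arm, vision
from scipy.spatial.transform import Rotation as R
def ray(cal,px,z):
    K=np.array(cal["mtx"]);M=cv2.Rodrigues(np.array(cal["rvec"],float))[0];t=np.array(cal["tvec"],float)
    d=M.T@np.linalg.inv(K)@np.array([px[0],px[1],1.]);o=-M.T@t
    return o+d*(z-o[2])/d[2]
E
python3 - <<'E'
from h import *
im=cv2.imread("pics/top0.png");c=vision.get_calibration("top")
crop=im[180:265,240:355]
a=cv2.resize(crop,None,fx=6.5,fy=6.5,interpolation=cv2.INTER_CUBIC)
cv2.imwrite("pics/c1.png",a)
hsv=cv2.cvtColor(im,cv2.COLOR_BGR2HSV)
white=((hsv[:,:,1]<45)&(hsv[:,:,2]>60)).astype(np.uint8)
n,l,s,ce=cv2.connectedComponentsWithStats(white)
for i in range(1,n):
    if s[i,4]>150 and 110<s[i,1]<450: print(s[i],ce[i])
for lo,z in(((410,278),36),):
    k=l[278,410];m=(l==k).astype(np.uint8)
    cs=max(cv2.findContours(m,0,2)[0],key=cv2.contourArea);e=cv2.fitEllipse(cs);print("bowl",e,ray(c,e[0],36),e[1][0]/501*1017)
print(crop[20:45,60:105].mean(2).astype(int)[::1])
E
```

```text
[515 132  35  33 744] [531.87903226 148.29569892]
[ 619  132   21   92 1440] [631.025      176.12083333]
[ 247  185  105   72 5184] [299.05748457 220.0630787 ]
[552 185  35  34 253] [567.68379447 202.79051383]
[456 207  33  31 724] [472.5621547  221.59116022]
[141 232  26  28 265] [154.41132075 245.54339623]
[ 383  251   54   53 2226] [409.19092543 277.20619946]
[221 430 109  50 704] [275.91761364 449.09659091]
bowl ((409.1787109375, 277.2668762207031), (51.718482971191406, 53.16006851196289), 125.5617904663086) [ 441.32510102 -288.48505594   36.        ] 104.98542351637057
[[153 153 151 ... 152 151 152]
 [152 152 151 ... 152 152 152]
 [152 152 152 ... 151 152 152]
 ...
 [152 151 153 ... 151 153 151]
 [151 151 152 ... 152 151 152]
 [151 152 153 ... 152 152 152]]
```

View pics/c1.png

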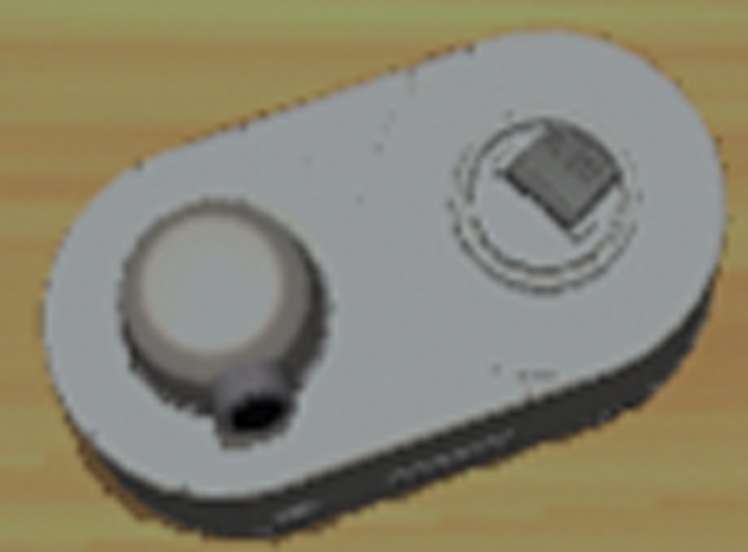

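The crop shows the white steamer with the collar centred near (543,205). The grey tab's hinge edge runs (505,172)–(575,232) and its free end (550,120)–(620,170), so the tab points up and to the right. This is the right steamer and cap.

```bash
cat >> h.py <<'E'
def goto(xyz,yaw_y=None):
    """turn about tool z first (deg), then shift in turned tool frame (mm). yaw_y: world angle (deg) of tool y (mod 180)"""
    s=arm.observe();q=s["tcp_rot"];Rm=R.from_quat([q[1],q[2],q[3],q[0]]).as_matrix()
    t=0
    if yaw_y is not None:
        cur=np.degrees(np.arctan2(Rm[1,1],Rm[0,1]));d=(yaw_y-cur+90)%180-90;t=-d
        Rm=Rm@R.from_euler('z',t,degrees=True).as_matrix()
    print("turn %.1f shift"%t,np.round(Rm.T@(np.array(xyz)-s["tcp_pos"]),1),"j6 %.2f"%s["joints"][5],"clk",s["clock"])
E
python3 - <<'E'
from h import *
c=vision.get_calibration("top")
f=lambda u,v:(u/6.5+240,v/6.5+180)
M=cv2.Rodrigues(c["rvec"])[0];print("cam",-M.T@c["tvec"])
print("filler",ray(c,f(543,205),107))
cor=np.array([ray(c,f(*p),116) for p in((505,172),(575,232),(620,172),(550,122))]);print(cor)
d=cor[2:].mean(0)-cor[:2].mean(0);print("cap x deg",np.degrees(np.arctan2(d[1],d[0])),np.linalg.norm(d),"w",np.linalg.norm(cor[1]-cor[0]))
print("bowl",ray(c,(409.7,277.3),36),"head",ray(c,f(215,280),150))
w=vision.get_calibration("wrist");M=cv2.Rodrigues(w["rvec"])[0];cw=-M.T@w["tvec"];s=arm.observe()
q=s["tcp_rot"];Rt=R.from_quat([q[1],q[2],q[3],q[0]]).as_matrix()
print("wrist mtx",w["mtx"],"cam in tool",Rt.T@(cw-s["tcp_pos"]),"axis in tool",Rt.T@M.T[:,2])
F=ray(c,f(543,205),107)
goto([F[0],F[1],204],np.degrees(np.arctan2(d[1],d[0]))+90)
E
```

```text
cam [ 309.296595    -97.5206619  1130.79290522]
filler [570.03986782 -99.24595486 107.        ]
[[ 578.56176289  -86.92413016  116.        ]
 [ 558.93412707 -109.55506648  116.        ]
 [ 578.89951375 -123.88764805  116.        ]
 [ 595.32994987 -101.25435727  116.        ]]
cap x deg -37.964529502584675 23.296523534454536 w 29.956691521853454
bowl [ 441.26265743 -289.62668923   36.        ] head [534.31477745   1.87716474 150.        ]
wrist mtx [[371.64829954   0.         316.97118647]
 [  0.         371.64829954 238.33225718]
 [  0.           0.           1.        ]] cam in tool [  69.53138219   -0.31960445 -177.98871883] axis in tool [-2.39340722e-01 -3.32696220e-06  9.70935641e-01]
turn 20.6 shift [-738.6 -335.6    1.3] j6 -0.17 clk 0.1
```

Emit:
jog_arm --deltas "0 0 0 10.3; 0 0 0 10.3; -0.05 -0.0227 0 0; -0.05 -0.0227 0 0; -0.05 -0.0227 0 0"

```text
clock: 0.72
tcp_pos: [271.0, 472.6, 204.9]
tcp_rot: [-0.0, 0.325, 0.946, -0.0]
force: [1.0, 0.0, 0.8]
opening: 1.001
grip_force: 0.0
```

Emit:
jog_arm --deltas "-0.05 -0.0227 0 0; -0.05 -0.0227 0 0; -0.05 -0.0227 0 0; -0.05 -0.0227 0 0; -0.05 -0.0227 0 0"

```text
clock: 1.35
tcp_pos: [398.1, 229.2, 205.2]
tcp_rot: [-0.0, 0.326, 0.946, -0.0]
force: [0.5, 0.1, -0.5]
opening: 0.999
grip_force: 0.0
```

Emit:
jog_arm --deltas "-0.05 -0.0227 0 0; -0.05 -0.0227 0 0; -0.05 -0.0227 0 0; -0.05 -0.0227 0 0; -0.05 -0.0227 0 0"

```text
clock: 1.98
tcp_pos: [525.2, -14.2, 205.1]
tcp_rot: [-0.0, 0.326, 0.945, 0.0]
force: [0.7, 0.5, -0.2]
opening: 0.999
grip_force: 0.0
```

Emit:
jog_arm --deltas "-0.038 -0.018 0 0; 0 0 0 0; 0 0 0 0; 0 0 0 0; 0 0 0 0"

```text
clock: 2.6
tcp_pos: [543.5, -49.2, 205.5]
tcp_rot: [0.0, 0.325, 0.946, 0.0]
force: [0.4, -0.1, 1.1]
opening: 0.996
grip_force: 0.0
```

```bash
cat >> h.py <<'E'
def wray(w,px,z):
    K=np.array(w["mtx"]);M=cv2.Rodrigues(np.array(w["rvec"],float))[0];o=-M.T@np.array(w["tvec"],float)
    a=np.array([px[0]-K[0,2],px[1]-K[1,2]])/K[0,0];r=np.linalg.norm(a)+1e-9
    d=M.T@np.array([*(a/r*np.sin(r)),np.cos(r)]);return o+d*(z-o[2])/d[2]
def wproj(w,P):
    M=cv2.Rodrigues(np.array(w["rvec"],float))[0];p=M@np.array(P,float)+np.array(w["tvec"],float)
    th=np.arctan2(np.hypot(p[0],p[1]),p[2]);n=p[:2]/np.hypot(p[0],p[1]);return n*th*w["mtx"][0,0]+w["mtx"][:2,2]
E
python3 - <<'E'
from h import *
w=vision.get_calibration("wrist");im=vision.capture("wrist")[:,:,::-1]
cv2.imwrite("pics/w1_full.png",im)
p=wproj(w,[570,-99,107]);u,v=p.astype(int);print(p)
x0,y0=max(u-65,0),max(v-50,0);print(x0,y0)
cv2.imwrite("pics/w1.png",cv2.resize(im[y0:y0+100,x0:x0+130],None,fx=6,fy=6,interpolation=cv2.INTER_CUBIC))
np.savez("w1",**w)
print(arm.observe()["tcp_pos"],arm.observe()["force"])
E
```

```text
[289.05426188 301.64304191]
224 251
[543.56286548 -49.29194614 205.59127681] [0.41120139 0.2204099  0.01055711]
```

View pics/w1.png

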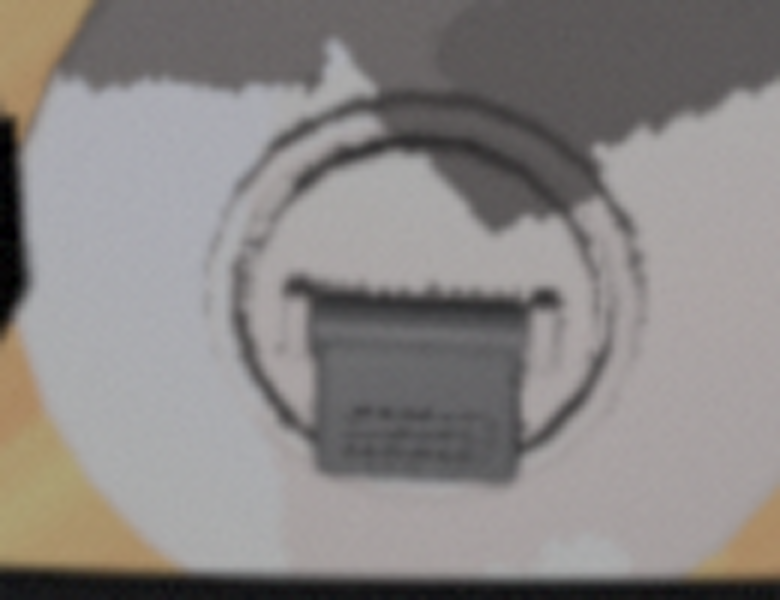

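The crop shows the folded tab with its hinge edge near (312,300)–(528,300), its free end at (320,472)–(518,479) and the ears at (300,290) and (545,298). The collar is the ring centred near (425,300).

Run:
```python
from h import *
w=dict(np.load("w1.npz"));f=lambda u,v:(u/6+224-.4,v/6+251-.4)
a,b=[wray(w,f(*p),116) for p in((322,470),(518,477))]
k1,k2=[wray(w,f(*p),116) for p in((312,345),(524,348))]
print(a,b,np.linalg.norm(a-b)); print(k1,k2,np.linalg.norm(k1-k2))
yd=np.degrees(np.arctan2(*(a-b)[1::-1]));print("edge dir",yd,np.degrees(np.arctan2(*(k1-k2)[1::-1])))
sd=((a+b)/2-(k1+k2)/2);print("side dir",np.degrees(np.arctan2(sd[1],sd[0])),np.linalg.norm(sd))
# collar outer ellipse points
for p in((210,300),(645,300),(425,90)): print(wray(w,f(*p),107))
print("ring c",(wray(w,f(210,300),107)+wray(w,f(640,300),107))/2, "ears c",(wray(w,f(300,290),115)+wray(w,f(545,296),115))/2)
g=(a+b)/2; ang=np.radians(-38); ux=np.array([np.cos(ang),np.sin(ang),0]);hinge=g-22*ux;print("end",g,"hinge",hinge)
```

```text
[ 580.31009642 -119.11151955  116.        ] [597.17729062 -98.72273915 116.        ] 26.461379523491985
[ 565.20148635 -108.06961741  116.        ] [582.53425235 -86.13965916 116.        ] 27.95259998112576
edge dir -129.60021380993285 -128.3217619774383
side dir -38.45214214901275 18.995396542582384
[ 554.22351204 -118.31006585  107.        ]
[590.12019119 -71.55324492 107.        ]
[548.7440829  -76.14722463 107.        ]
ring c [571.96359307 -95.19641826 107.        ] ears c [568.55749882 -92.09816778 115.        ]
end [ 588.74369352 -108.91712935  116.        ] hinge [571.40745694 -95.37257689 116.        ]
```

Run:
```python
from h import *
goto([582.7,-105,135],51.4)
```

```text
turn 0.7 shift [-65.3 -19.1  70.6] j6 -1.21 clk 2.65
```

Emit:
jog_arm --deltas "-0.033 -0.01 0 0.7; -0.032 -0.009 0 0; 0 0 0 0; 0 0 0.035 0; 0 0 0.035 0"

```text
clock: 3.28
tcp_pos: [582.8, -104.3, 135.1]
tcp_rot: [0.0, 0.331, 0.944, 0.0]
force: [-0.3, -0.0, 0.5]
opening: 0.999
grip_force: 0.0
```

Emit:
jog_arm --deltas "0 0 0 0; 0 0 0 0; 0 0 0 0; 0 0 0 0; 0 0 0 0"

```text
clock: 3.9
tcp_pos: [583.2, -105.4, 136.1]
tcp_rot: [0.0, 0.331, 0.943, -0.0]
force: [0.0, 0.8, 0.7]
opening: 1.0
grip_force: 0.0
```

Run:
```python
from h import *
w=vision.get_calibration("wrist");im=vision.capture("wrist")[:,:,::-1]
p=wproj(w,[577,-100,112]);u,v=p.astype(int);print(p)
x0,y0=max(u-90,0),max(v-65,0);print(x0,y0)
im2=np.ascontiguousarray(cv2.convertScaleAbs(im,alpha=1.5))
cv2.imwrite("pics/w2.png",cv2.resize(im2[y0:y0+130,x0:x0+180],None,fx=4.4,fy=4.4,interpolation=cv2.INTER_CUBIC))
np.savez("w2",**w)
s=arm.observe();print(s["tcp_pos"],s["force"],wproj(w,s["tcp_pos"]))
```

```text
[318.33715633 257.59202593]
228 192
[ 583.15761408 -105.42576261  135.91207591] [ 0.22102436 -0.22898365 -0.15407565] [317.75486325 286.35832722]
```

View pics/w2.png

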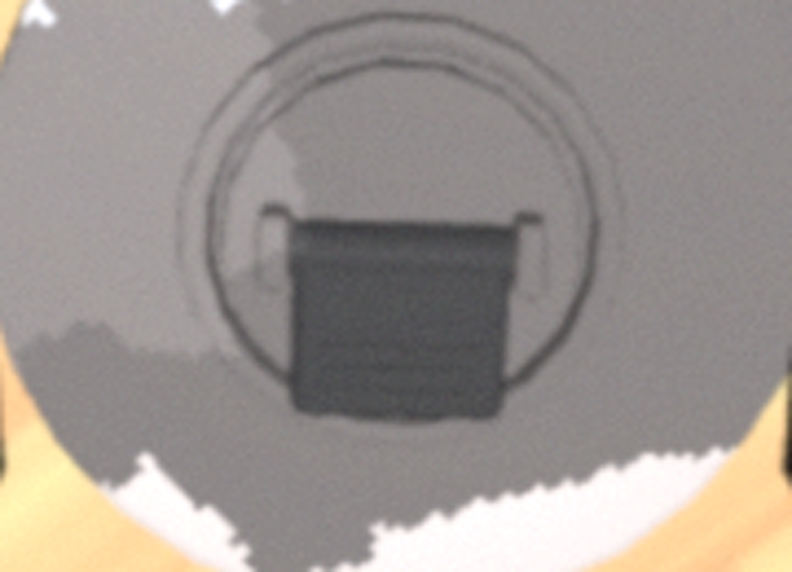

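The tab is centred at about column 400, with its free end at row 413 (293–503) and its knuckle at row 222. The fingers are symmetric about it at columns 3 and 790, and the cap's yaw is within 1° of the tool's.

Run:
```python
from h import *
w=dict(np.load("w2.npz"));f=lambda u,v:(u/4.4+228-.4,v/4.4+192-.4)
s=arm.observe();q=s["tcp_rot"];Rm=R.from_quat([q[1],q[2],q[3],q[0]]).as_matrix()
T=lambda px,z:np.round(Rm.T@(wray(w,f(*px),z)-s["tcp_pos"]),1)
print("end",T((294,411),116),T((503,413),116)); print("side",T((292,270),116),T((512,262),116))
print("ring",T((180,225),107),T((622,225),107),T((402,12),107))
print("knuckle back edge",T((300,222),115),T((515,228),115))
print("ears",T((262,250),115),T((545,250),115))
```

```text
end [ -7.  -13.3  19.9] [-7.2 13.8 19.9]
side [ 12.1 -13.2  19.9] [13.1 14.6 19.9]
ring [ 15.6 -28.5  28.9] [15.6 29.7 28.9] [43.6  0.7 28.9]
knuckle back edge [ 18.1 -12.1  20.9] [17.3 15.  20.9]
ears [ 14.4 -17.   20.9] [14.4 18.8 20.9]
```

Emit:
jog_arm --deltas "0 0.0005 0.012 0; 0 0 0.009 0; 0 0 0.0045 0; 0 0 0 0; 0 0 0 0" --hand 0.45

```text
clock: 4.58
tcp_pos: [583.5, -105.0, 110.2]
tcp_rot: [0.0, 0.331, 0.943, -0.0]
force: [-0.7, 0.4, -0.0]
opening: 0.554
grip_force: 0.0
```

Emit:
jog_arm --deltas "0 0 0 0; 0 0 0 0; 0 0 0 0; 0 0 0 0; 0 0 0 0" --hand 1

```text
clock: 5.2
tcp_pos: [584.0, -105.1, 110.5]
tcp_rot: [0.001, 0.331, 0.943, 0.0]
force: [3.9, 0.9, 0.5]
opening: 0.29
grip_force: 39.8
```

Emit:
jog_arm --deltas "0 0 0 0; 0 0 0 0; 0 0 0 0; 0 0 0 0; 0 0 0 0"

```text
clock: 5.82
tcp_pos: [583.6, -105.1, 110.4]
tcp_rot: [0.0, 0.331, 0.943, -0.0]
force: [4.7, -0.4, 4.1]
opening: 0.294
grip_force: 39.9
```

Emit:
jog_arm --deltas "0.0001 0 -0.0015 0; 0.0002 0 -0.0014 0; 0.0004 0 -0.0014 0; 0 0 0 0; 0 0 0 0"

```text
clock: 6.45
tcp_pos: [582.9, -104.9, 111.2]
tcp_rot: [0.001, 0.332, 0.943, -0.0]
force: [13.2, -2.5, -14.3]
opening: 0.296
grip_force: 40.7
```

Emit:
jog_arm --deltas "-0.0003 0 0.002 0; -0.0004 0 0.002 0; 0 0 0 0; 0 0 0 0; 0 0 0 0"

```text
clock: 7.08
tcp_pos: [583.3, -105.0, 110.4]
tcp_rot: [0.0, 0.331, 0.943, -0.0]
force: [4.6, 0.0, 3.3]
opening: 0.288
grip_force: 39.9
```

Emit:
jog_arm --deltas "0 0 0 0; 0 0 0 0; 0 0 0 0; 0 0 0 0; 0 0 0 0" --hand 0.6

```text
clock: 7.7
tcp_pos: [582.8, -104.6, 109.9]
tcp_rot: [-0.001, 0.331, 0.944, 0.0]
force: [0.4, 0.1, -0.6]
opening: 0.397
grip_force: 0.0
```

Emit:
jog_arm --deltas "-0.005 0 0 0; -0.005 0 0 0; 0 0 0 0; 0 0 0 0; 0 0 0 0"

```text
clock: 8.32
tcp_pos: [591.0, -111.1, 110.2]
tcp_rot: [-0.0, 0.331, 0.943, -0.0]
force: [0.2, -0.8, 0.1]
opening: 0.404
grip_force: 0.0
```

Run:
```python
from h import *
w=vision.get_calibration("wrist");im=vision.capture("wrist")[:,:,::-1]
u,v=wproj(w,[577,-100,112]).astype(int)
x0,y0=max(u-90,0),max(v-65,0);print(x0,y0)
cv2.imwrite("pics/w3.png",cv2.resize(cv2.convertScaleAbs(im,alpha=1.5)[y0:y0+130,x0:x0+180],None,fx=4.4,fy=4.4,interpolation=cv2.INTER_CUBIC))
s=arm.observe();print(s["tcp_pos"],s["force"],wproj(w,s["tcp_pos"]))
```

```text
227 189
[ 590.9818116  -111.12927115  110.23716092] [-0.10360287 -0.25365508  0.06244359] [317.84266953 286.68324234]
```

View pics/w3.png

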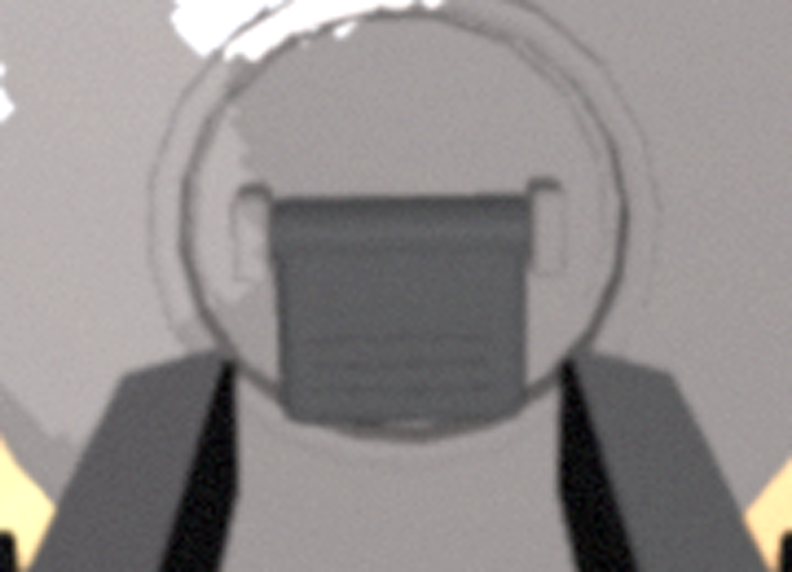

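The fingertips' near edges are at row 360, so they overlap roughly the last 5 mm of the still-flat tab, whose end is at row 413. I'll try a lighter grip by limiting the closure.

Emit:
jog_arm --deltas "0 0.0005 0 0; 0 0 0 0; 0 0 0 0; 0 0 0 0; 0 0 0 0" --hand 0.71

```text
clock: 9.0
tcp_pos: [591.4, -110.7, 110.3]
tcp_rot: [-0.0, 0.331, 0.943, 0.0]
force: [0.4, 1.0, -0.4]
opening: 0.292
grip_force: 11.7
```

Emit:
jog_arm --deltas "0.0001 0 -0.002 0; 0.0003 0 -0.002 0; 0.0005 0 -0.002 0; 0 0 0 0; 0 0 0 0"

```text
clock: 9.62
tcp_pos: [590.4, -110.0, 116.2]
tcp_rot: [-0.0, 0.331, 0.944, 0.0]
force: [-0.5, 1.6, -1.8]
opening: 0.293
grip_force: 10.4
```

Emit:
jog_arm --deltas "0.0007 0 -0.0019 0; 0.0009 0 -0.0018 0; 0.0011 0 -0.0017 0; 0.0013 0 -0.0015 0; 0.0014 0 -0.0014 0"

```text
clock: 10.25
tcp_pos: [586.8, -107.1, 125.1]
tcp_rot: [0.001, 0.331, 0.943, -0.0]
force: [0.4, -0.3, -2.1]
opening: 0.292
grip_force: 6.0
```

Emit:
jog_arm --deltas "0.0015 0 -0.0013 0; 0.0017 0 -0.0011 0; 0.0018 0 -0.0009 0; 0.0019 0 -0.0007 0; 0.0019 0 -0.0005 0" --hand 0.713

```text
clock: 10.88
tcp_pos: [580.1, -101.8, 129.9]
tcp_rot: [0.001, 0.331, 0.943, -0.0]
force: [1.7, -2.8, 1.2]
opening: 0.289
grip_force: 6.7
```

Emit:
jog_arm --deltas "0.002 0 -0.0003 0; 0.002 0 -0.0001 0; 0.002 0 0 0; 0 0 0 0; 0 0 0 0"

```text
clock: 11.5
tcp_pos: [575.3, -97.9, 130.1]
tcp_rot: [0.001, 0.331, 0.944, -0.0]
force: [2.5, -4.1, 5.8]
opening: 0.291
grip_force: 10.4
```

Run:
```python
from h import *
w=vision.get_calibration("wrist");im=vision.capture("wrist")[:,:,::-1]
u,v=wproj(w,[572,-96,112]).astype(int)
x0,y0=max(u-90,0),max(v-65,0);print(x0,y0)
cv2.imwrite("pics/w4.png",cv2.resize(cv2.convertScaleAbs(im,alpha=1.5)[y0:y0+130,x0:x0+180],None,fx=4.4,fy=4.4,interpolation=cv2.INTER_CUBIC))
```

```text
226 203
```

View pics/w4.png

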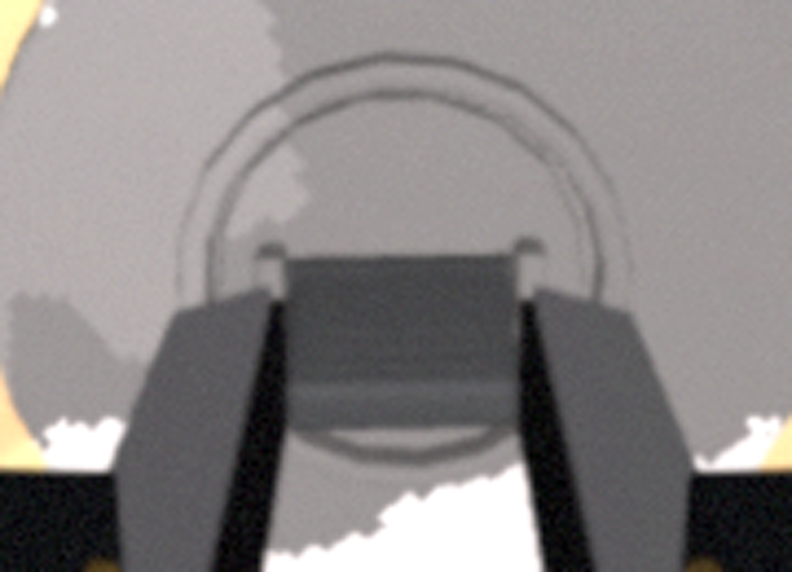

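Run:
```python
from h import *
w=vision.get_calibration("wrist");f=lambda u,v:(u/4.4+226-.4,v/4.4+203-.4)
s=arm.observe();q=s["tcp_rot"];Rm=R.from_quat([q[1],q[2],q[3],q[0]]).as_matrix()
T=lambda px,z:np.round(Rm.T@(wray(w,f(*px),z)-s["tcp_pos"]),1)
print("top back",T((287,380),134),T((520,380),134),"front",T((290,428),134),T((520,425),134))
print("ring far",T((400,52),107),T((180,270),107),T((630,270),107))
print(s["tcp_pos"],Rm[:,0],"ring centre world",s["tcp_pos"]+Rm@np.r_[T((400,52),107)[0]-30,0.5,0])
```

```text
top back [  0.2 -13.6  -3.9] [ 0.2 13.  -3.9] front [ -5.8 -13.4  -3.9] [-5.4 13.2 -3.9]
ring far [33.4 -0.7 23.1] [  4.8 -29.3  23.1] [ 4.7 29.2 23.1]
[575.29630687 -97.92298426 130.10566942] [-0.78039719  0.62528295 -0.00120333] ring centre world [572.95559811 -95.40682334 130.10158286]
```

Emit:
jog_arm --deltas "0 0 0 0; 0 0 0 0; 0 0 0 0; 0 0 -0.015 0; 0 0 -0.015 0" --hand 0.5

```text
clock: 12.18
tcp_pos: [575.1, -97.6, 160.7]
tcp_rot: [0.0, 0.331, 0.944, 0.0]
force: [0.2, -0.2, 0.5]
opening: 0.506
grip_force: 0.0
```

Emit:
jog_arm --deltas "0 0 0 10; 0 0 0 10; 0 0 0 10; 0 0 0 10; 0 0 0 10"

```text
clock: 12.8
tcp_pos: [575.5, -97.8, 161.1]
tcp_rot: [0.001, 0.701, 0.713, 0.0]
force: [0.6, 0.3, -0.1]
opening: 0.499
grip_force: 0.0
```

Emit:
jog_arm --deltas "0 0 0 10; 0 0 0 10; 0 0 0 10; 0 0 0 10; 0 0 0 0"

```text
clock: 13.42
tcp_pos: [575.4, -97.8, 160.8]
tcp_rot: [0.001, 0.901, 0.434, 0.001]
force: [-0.3, 1.2, -1.3]
opening: 0.499
grip_force: 0.0
```

Run:
```python
from h import *
w=vision.get_calibration("wrist");im=vision.capture("wrist")[:,:,::-1]
u,v=wproj(w,[572,-96,112]).astype(int)
x0,y0=max(u-90,0),max(v-65,0);print(x0,y0)
np.savez("w5",**w)
cv2.imwrite("pics/w5.png",cv2.resize(cv2.convertScaleAbs(im,alpha=1.5)[y0:y0+130,x0:x0+180],None,fx=4.4,fy=4.4,interpolation=cv2.INTER_CUBIC))
goto([572,-96,140],-38.6)
```

```text
221 193
turn 0.1 shift [-0.7 -3.7 20.6] j6 0.31 clk 13.475
```

View pics/w5.png

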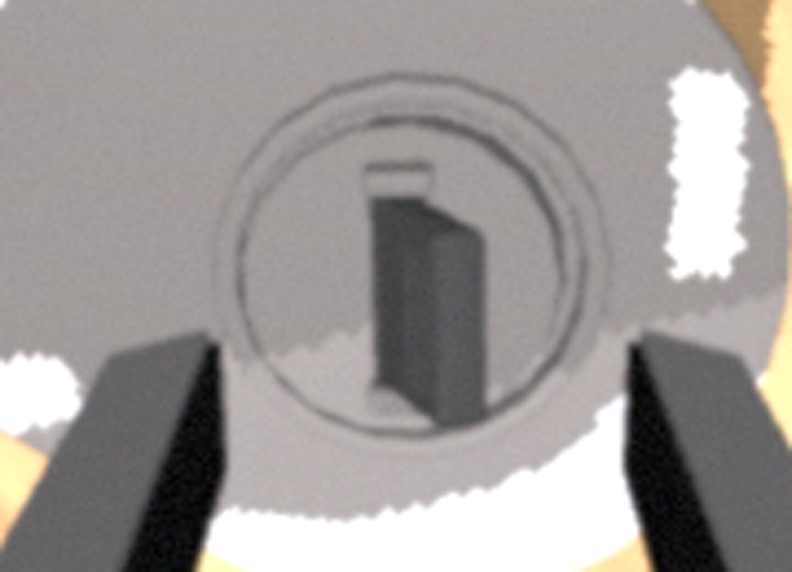

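The tab stands near column 461 at its top and its hinge ears centre at column 398, so it seems to lean somewhat toward cap +x. I'll measure the lean.

Run:
```python
from h import *
w=dict(np.load("w5.npz"));f=lambda u,v:(u/4.4+221-.4,v/4.4+193-.4)
s=arm.observe();q=s["tcp_rot"];Rm=R.from_quat([q[1],q[2],q[3],q[0]]).as_matrix()
T=lambda px,z:np.round(Rm.T@(wray(w,f(*px),z)-s["tcp_pos"]),1)
print("ear",T((365,170),115),T((432,170),115))
for z in(132,134): print("top",T((437,235),z),T((485,240),z),T((440,425),z),T((487,415),z))
print("ring",T((215,260),107),T((608,260),107),T((400,72),107))
```

```text
ear [18.1 -8.4 45.6] [18.1  1.  45.6]
top [13.2  1.5 28.6] [12.5  7.8 28.6] [-13.5   2.   28.6] [-12.1   8.3  28.6]
top [13.7  1.5 26.6] [13.   7.8 26.6] [-12.7   2.   26.6] [-11.3   8.3  26.6]
ring [  2.7 -31.1  53.5] [ 2.6 27.1 53.6] [30.7 -3.6 53.6]
```

The tab is about 23° short of upright. I'll finish raising it gently with the pad faces: centre on the hinge axis, go down open, and close slowly.

Emit:
jog_arm --deltas "0.0005 -0.003 0 0; 0 0 0.02 0; 0 0 0.02 0; 0 0 0.009 0; 0 0 0 0"

```text
clock: 14.1
tcp_pos: [572.4, -95.2, 109.5]
tcp_rot: [-0.001, 0.901, 0.433, -0.001]
force: [0.5, -0.3, 0.0]
opening: 0.499
grip_force: 0.0
```

Emit:
jog_arm --deltas "0 0 0 0; 0 0 0 0; 0 0 0 0; 0 0 0 0; 0 0 0 0" --hand 0.82

```text
clock: 14.72
tcp_pos: [573.3, -95.6, 111.0]
tcp_rot: [0.0, 0.901, 0.433, 0.0]
force: [1.7, -1.4, 1.7]
opening: 0.179
grip_force: 0.9
```

Emit:
jog_arm --deltas "0 0 0 0; 0 0 0 0; 0 0 0 0; 0 0 0 0; 0 0 0 0" --hand 0.9

```text
clock: 15.35
tcp_pos: [572.8, -95.3, 110.4]
tcp_rot: [-0.0, 0.901, 0.433, -0.0]
force: [1.1, -0.5, -0.1]
opening: 0.099
grip_force: 0.7
```

Emit:
jog_arm --deltas "0 0 0 0; 0 0 0 0; 0 0 0 0; 0 0 0 0; 0 0 0 0" --hand 0.92

```text
clock: 15.98
tcp_pos: [573.0, -95.5, 110.5]
tcp_rot: [0.0, 0.901, 0.433, 0.0]
force: [2.8, -2.1, 0.3]
opening: 0.088
grip_force: 16.3
```

Emit:
jog_arm --deltas "0 0 0 0; 0 0 0 0; 0 0 0 0; 0 0 0 -2; 0 0 0 -3" --hand 0.94

```text
clock: 16.6
tcp_pos: [573.0, -95.0, 110.5]
tcp_rot: [-0.0, 0.881, 0.473, 0.0]
force: [3.0, -1.1, -1.0]
opening: 0.083
grip_force: 30.0
```

Emit:
jog_arm --deltas "0 0 0 -4; 0 0 0 -4; 0 0 0 -4; 0 0 0 -4; 0 0 0 0"

```text
clock: 17.23
tcp_pos: [573.0, -94.7, 110.5]
tcp_rot: [-0.0, 0.808, 0.59, 0.0]
force: [3.6, 0.5, 0.5]
opening: 0.081
grip_force: 30.0
```

```bash
cat >> h.py <<'E'
def st():
    f=[];
    s=arm.observe();q=s["tcp_rot"];Rm=R.from_quat([q[1],q[2],q[3],q[0]]).as_matrix()
    print("yaw %.1f"%np.degrees(np.arctan2(Rm[1,1],Rm[0,1])),s["tcp_pos"].round(1),s["force"].round(1),s["torque"].round(3),"op %.3f gf %.1f clk %.2f"%(s["opening"],s["grip_force"],s["clock"]))
E
python3 -c "from h import *;st()"
```

```text
yaw -17.7 [573.  -94.7 110.5] [3.6 0.5 0.5] [ 0.028 -0.589 -0.002] op 0.081 gf 30.0 clk 17.23
```

Emit:
jog_arm --deltas "0 0 0 -4; 0 0 0 -3; 0 0 0 0; 0 0 0 0; 0 0 0 0"

```text
clock: 17.85
tcp_pos: [572.8, -94.9, 110.5]
tcp_rot: [-0.0, 0.77, 0.638, 0.0]
force: [2.6, 2.8, 1.1]
opening: 0.082
grip_force: 30.0
```

```bash
cd .;python3 -c "from h import *;st()"
```

```text
yaw -10.7 [572.8 -94.9 110.5] [2.6 2.8 1.1] [ 0.373 -0.449 -0.054] op 0.082 gf 30.0 clk 17.85
```

Emit:
jog_arm --deltas "0 0 0 -3; 0 0 0 -3; 0 0 0 0; 0 0 0 0; 0 0 0 0"

```text
clock: 18.48
tcp_pos: [572.6, -95.3, 110.4]
tcp_rot: [-0.0, 0.736, 0.677, -0.0]
force: [-0.5, 1.4, 2.6]
opening: 0.083
grip_force: 30.0
```

Emit:
jog_arm --deltas "0 0 0 -1; 0 0 0 -1; 0 0 0 0; 0 0 0 0; 0 0 0 0"

```text
clock: 19.1
tcp_pos: [572.7, -95.4, 110.4]
tcp_rot: [-0.0, 0.724, 0.69, -0.0]
force: [-1.0, 0.9, 2.8]
opening: 0.084
grip_force: 30.0
```

Emit:
jog_arm --deltas "0 0 0 -1; 0 0 0 -1; 0 0 0 0; 0 0 0 0; 0 0 0 0"

```text
clock: 19.73
tcp_pos: [572.9, -95.4, 110.5]
tcp_rot: [0.0, 0.711, 0.703, -0.0]
force: [-1.4, -0.8, 2.8]
opening: 0.082
grip_force: 30.0
```

```bash
cd .;python3 -c "from h import *;st()"
```

```text
yaw -0.7 [572.9 -95.4 110.5] [-1.4 -0.8  2.8] [-0.045  0.249  0.018] op 0.082 gf 30.0 clk 19.73
```

Emit:
jog_arm --deltas "0 0 -0.0008 0; 0 0 -0.0007 0; 0 0 0 0; 0 0 0 0; 0 0 0 0"

```text
clock: 20.35
tcp_pos: [572.6, -95.3, 111.1]
tcp_rot: [-0.0, 0.711, 0.703, -0.0]
force: [3.6, -1.1, -10.4]
opening: 0.082
grip_force: 30.0
```

Still locked (pull resisted at 10 N). Ease back down and keep turning.

Emit:
jog_arm --deltas "0 0 0.0008 0; 0 0 0.0007 0; 0 0 0 0; 0 0 0 -2; 0 0 0 -2"

```text
clock: 20.98
tcp_pos: [572.8, -94.9, 110.8]
tcp_rot: [-0.0, 0.686, 0.728, 0.0]
force: [-0.4, 2.1, -1.6]
opening: 0.085
grip_force: 30.0
```

Emit:
jog_arm --deltas "0 0 0 -1; 0 0 0 0; 0 0 0 0; 0 0 0 0; 0 0 0 0"

```text
clock: 21.6
tcp_pos: [573.0, -95.1, 110.6]
tcp_rot: [-0.0, 0.68, 0.733, 0.0]
force: [-1.7, 3.9, 1.5]
opening: 0.079
grip_force: 30.0
```

Now at about 42°.

Emit:
jog_arm --deltas "0 0 0 -3; 0 0 0 -2; 0 0 0 0; 0 0 0 0; 0 0 0 0"

```text
clock: 22.22
tcp_pos: [573.5, -96.0, 111.0]
tcp_rot: [0.001, 0.648, 0.762, 0.0]
force: [0.7, -0.8, 4.6]
opening: 0.08
grip_force: 30.0
```

Emit:
jog_arm --deltas "0 0 0 -2; 0 0 0 -1; 0 0 0 0; 0 0 0 0; 0 0 0 0"

```text
clock: 22.85
tcp_pos: [573.3, -95.7, 110.7]
tcp_rot: [0.001, 0.627, 0.779, 0.0]
force: [1.7, -0.9, 4.3]
opening: 0.086
grip_force: 30.0
```

Emit:
jog_arm --deltas "0 0 -0.0005 0; 0 0 -0.0005 0; 0 0 0 0; 0 0 0 0; 0 0 0 0"

```text
clock: 23.48
tcp_pos: [572.9, -95.3, 111.4]
tcp_rot: [-0.0, 0.627, 0.779, 0.0]
force: [2.3, -1.2, 5.4]
opening: 0.082
grip_force: 30.0
```

The force still pushes upward after lifting, so the cap is free. Lift a little more and check.

Emit:
jog_arm --deltas "0 0 -0.0007 0; 0 0 -0.0008 0; 0 0 0 0; 0 0 0 0; 0 0 0 0"

```text
clock: 24.1
tcp_pos: [572.7, -95.2, 112.8]
tcp_rot: [-0.0, 0.627, 0.779, -0.0]
force: [1.4, -0.3, 2.8]
opening: 0.084
grip_force: 30.0
```

Emit:
jog_arm --deltas "0 0 -0.0008 0; 0 0 -0.0007 0; 0 0 0 0; 0 0 0 0; 0 0 0 0"

```text
clock: 24.72
tcp_pos: [572.7, -95.2, 114.3]
tcp_rot: [-0.0, 0.627, 0.779, -0.0]
force: [1.7, -0.2, 2.0]
opening: 0.084
grip_force: 30.0
```

Emit:
jog_arm --deltas "0 0 -0.0015 0; 0 0 -0.0015 0; 0 0 -0.0015 0; 0 0 0 0; 0 0 0 0"

```text
clock: 25.35
tcp_pos: [572.7, -95.3, 118.8]
tcp_rot: [-0.0, 0.627, 0.779, -0.0]
force: [-0.2, -0.1, -0.9]
opening: 0.082
grip_force: 30.0
```

Emit:
jog_arm --deltas "0 0 -0.002 0; 0 0 -0.002 0; 0 0 -0.002 0; 0 0 -0.002 0; 0 0 0 0"

```text
clock: 25.98
tcp_pos: [573.0, -95.4, 127.2]
tcp_rot: [0.0, 0.627, 0.779, 0.0]
force: [-0.1, 0.3, 0.3]
opening: 0.083
grip_force: 30.0
```

```bash
cd .;python3 -c "
from h import *
goto([442.5,-287,157],None)"
```

```text
turn 0.0 shift [-159.4 -168.3  -29.8] j6 -0.57 clk 25.975
```

Emit:
jog_arm --deltas "0 0 -0.015 0; 0 0 -0.015 0; 0 0 0 0; -0.02 -0.02 0 0; -0.02 -0.02 0 0"

```text
clock: 26.6
tcp_pos: [541.9, -143.2, 156.9]
tcp_rot: [-0.0, 0.627, 0.779, -0.0]
force: [-0.4, -0.7, -0.6]
opening: 0.084
grip_force: 30.0
```

Emit:
jog_arm --deltas "-0.024 -0.026 0 0; -0.024 -0.026 0 0; -0.024 -0.026 0 0; -0.024 -0.026 0 0; -0.012 -0.013 0 0"

```text
clock: 27.22
tcp_pos: [450.1, -274.4, 156.9]
tcp_rot: [-0.0, 0.628, 0.778, 0.0]
force: [0.2, -0.6, -0.2]
opening: 0.08
grip_force: 30.0
```

Emit:
jog_arm --deltas "-0.011 -0.011 0 0; 0 0 0.03 0; 0 0 0.02 0; 0 0 0 0; 0 0 0 0"

```text
clock: 27.85
tcp_pos: [443.2, -286.7, 107.8]
tcp_rot: [0.001, 0.627, 0.779, -0.0]
force: [0.5, -0.7, 0.0]
opening: 0.08
grip_force: 30.0
```

Run:
```python
from h import *
st()
w=vision.get_calibration("wrist");im=vision.capture("wrist")[:,:,::-1]
np.savez("w6",**w);cv2.imwrite("pics/w6.png",im)
```

```text
yaw 12.3 [ 443.2 -286.7  107.8] [ 0.5 -0.7  0. ] [-0.069  0.08   0.022] op 0.080 gf 30.0 clk 27.85
```

View pics/w6.png

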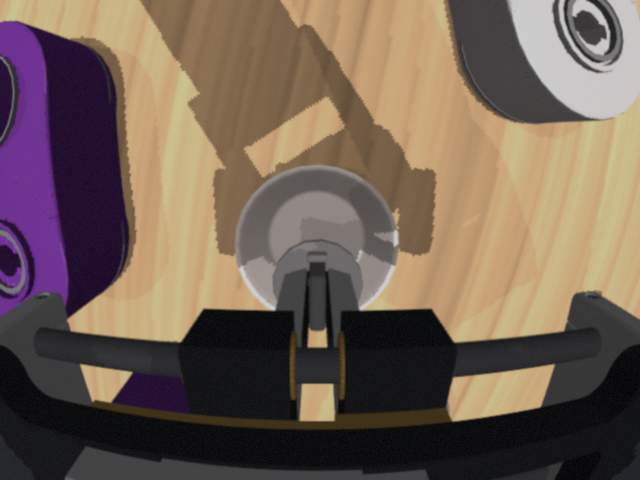

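The cap hangs upright over the bowl. The bowl rim's left edge is at (236,243), its right at (398,240) and its far edge at (317,165). The white steamer's mouth is open at upper right.

Run:
```python
from h import *
w=dict(np.load("w6.npz"))
s=arm.observe();q=s["tcp_rot"];Rm=R.from_quat([q[1],q[2],q[3],q[0]]).as_matrix()
T=lambda px,z:Rm.T@(wray(w,px,z)-s["tcp_pos"])
P=np.array([T(p,36)[:2] for p in((236,243),(398,240),(317,165),(255,188),(380,188))]);print(P.round(1))
A=np.c_[2*P,np.ones(len(P))];x=np.linalg.lstsq(A,(P**2).sum(1),rcond=None)[0];print(x[:2],np.sqrt(x[2]+x[0]**2+x[1]**2))
print(s["tcp_pos"])
```

```text
[[  4.4 -57.8]
 [  6.5  56.4]
 [ 58.2  -0.6]
 [ 43.  -42.8]
 [ 43.   42.2]]
[ 2.44847568 -0.48956567] 57.55157810212119
[ 443.36553145 -286.90032697  108.15630183]
```

Emit:
jog_arm --deltas "0.001 0 0.02 0; 0 0 0.02 0; 0 0 0.02 0; 0 0 0.01 0; 0 0 0.005 0"

```text
clock: 28.52
tcp_pos: [442.8, -285.8, 32.3]
tcp_rot: [0.0, 0.627, 0.779, -0.0]
force: [-0.4, -0.4, -0.7]
opening: 0.083
grip_force: 30.0
```

Emit:
jog_arm --deltas "0 0 0.001 0; 0 0 0.001 0; 0 0 0.001 0; 0 0 0 0; 0 0 0 0"

```text
clock: 29.15
tcp_pos: [442.4, -285.5, 29.1]
tcp_rot: [0.0, 0.627, 0.779, -0.0]
force: [-0.1, -0.6, -0.5]
opening: 0.081
grip_force: 30.0
```

Emit:
jog_arm --deltas "0 0 0.0007 0; 0 0 0.0007 0; 0 0 0 0; 0 0 0 0; 0 0 0 0"

```text
clock: 29.78
tcp_pos: [442.4, -285.5, 27.6]
tcp_rot: [0.0, 0.627, 0.779, -0.0]
force: [0.5, -0.3, -0.2]
opening: 0.083
grip_force: 30.0
```

Emit:
jog_arm --deltas "0 0 0.0005 0; 0 0 0.0005 0; 0 0 0 0; 0 0 0 0; 0 0 0 0"

```text
clock: 30.4
tcp_pos: [442.4, -285.5, 26.6]
tcp_rot: [0.0, 0.627, 0.779, -0.0]
force: [0.3, -0.2, 0.1]
opening: 0.081
grip_force: 30.0
```

Emit:
jog_arm --deltas "0 0 0.0005 0; 0 0 0 0; 0 0 0 0; 0 0 0 0; 0 0 0 0"

```text
clock: 31.02
tcp_pos: [442.6, -285.5, 26.3]
tcp_rot: [0.0, 0.627, 0.779, 0.0]
force: [0.6, 0.8, 5.0]
opening: 0.085
grip_force: 30.0
```

Emit:
jog_arm --deltas "0 0 0.0005 0; 0 0 0 0; 0 0 0 0; 0 0 0 0; 0 0 0 0"

```text
clock: 31.65
tcp_pos: [442.7, -285.6, 26.3]
tcp_rot: [0.0, 0.627, 0.779, 0.0]
force: [-0.2, 2.6, 8.3]
opening: 0.082
grip_force: 30.0
```

Contact was at the expected height. Ease the pressure, open a little, and rise.

Emit:
jog_arm --deltas "0 0 -0.0008 0; 0 0 0 0; 0 0 0 0; 0 0 0 0; 0 0 0 0"

```text
clock: 32.28
tcp_pos: [442.4, -285.6, 26.4]
tcp_rot: [0.0, 0.627, 0.779, -0.0]
force: [1.7, 0.8, 1.4]
opening: 0.08
grip_force: 30.0
```

Emit:
jog_arm --deltas "0 0 0 0; 0 0 0 0; 0 0 0 0; 0 0 0 0; 0 0 0 0" --hand 0.9

```text
clock: 32.9
tcp_pos: [442.3, -285.5, 26.3]
tcp_rot: [-0.0, 0.627, 0.779, -0.0]
force: [0.2, 0.0, 0.1]
opening: 0.097
grip_force: 0.0
```

Emit:
jog_arm --deltas "0 0 0 0; 0 0 0 0; 0 0 -0.002 0; 0 0 -0.005 0; 0 0 -0.01 0" --hand 0.78

```text
clock: 33.52
tcp_pos: [442.2, -285.3, 43.7]
tcp_rot: [-0.0, 0.627, 0.779, 0.0]
force: [0.4, 0.2, -0.1]
opening: 0.221
grip_force: 0.0
```

Emit:
jog_arm --deltas "0 0 -0.02 0; 0 0 -0.03 0; 0 0 -0.03 0; 0 0 -0.03 0; 0 0 0 0"

```text
clock: 34.15
tcp_pos: [443.9, -286.9, 156.5]
tcp_rot: [0.003, 0.627, 0.779, -0.0]
force: [-0.2, -0.7, -1.1]
opening: 0.218
grip_force: 0.0
```

Emit:
jog_arm --deltas "-0.04 0 0 0; -0.04 0 0 0; 0 0 0 0; 0 0 0 0; 0 0 0 0"

```text
clock: 34.78
tcp_pos: [459.1, -362.4, 152.7]
tcp_rot: [-0.001, 0.627, 0.779, 0.0]
force: [-0.1, -0.7, 0.9]
opening: 0.217
grip_force: 0.0
```

Run:
```python
from h import *
st()
cv2.imwrite("pics/w7.png",vision.capture("wrist")[100:400,140:500,::-1].copy())
cv2.imwrite("pics/top7.png",vision.capture("top")[:,:,::-1])
```

```text
yaw 12.3 [ 459.1 -362.4  152.7] [-0.1 -0.7  0.9] [-0.076  0.02   0.009] op 0.217 gf 0.0 clk 34.77
```

View pics/w7.png

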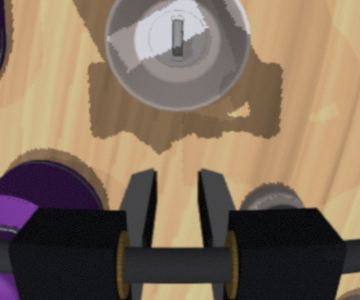

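The cap stands centred in the bowl at (178,38), flat, with its tab edge-on and upright. The gripper is clear and nothing else is disturbed, so I'll hand in the job.

```bash
python3 -c "
from cell import arm
print(arm.close_job())"
```

```text
the job is handed in; nothing more can be done
None
```

The tab was raised upright, the cap unscrewed by it (free after about 50°, with no more than about 14 N at the wrist), and the cap set tab up in the bowl; the job was handed in at about 35 s.

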